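# Line up cabinet feet in the V-trough and bolt them in

### The job

Lift the tray by its handle so that the three cabinet feet slide down into the V-trough, then lower the tray level again. Gently push the feet along the fold, without picking any of them up, until they stand end to end hard against the end stop, and slide the bolt across behind the last one, fully home in its keeper. Leave the other things on the bench where they are.

Things in the scene. Friction and masses are not known exactly. Their poses are not given: they have to be found in the camera images.
- jig: fixed jig on a plywood board, 270 x 390 x 12 mm, with an aluminium V-trough, tray, end stop and bolt. Origin on the bench surface, under the trough's fold. x across the trough, from tray to bolt; y along the fold, away from the end stop; z up. In jig mm: fold line (inside corner) at x 0, z 45; 45-degree walls up to lips at x -40 and +40, z 85. Friction of trough, tray and feet about 0.4, give or take a quarter
- stop_face (a point): inside corner of the fold at the end stop (jig 0, -130, 45 mm). The stop is a solid plate 90 mm wide, up to z 88 mm. The trough runs level from here 270 mm along jig y to its open end. A foot seated in the fold has its centre at x 0, z 63 mm, top edge z 80 mm; one may also rest level, flat side up, centre z 70 mm, which is fine. Fingertips let down beyond the last foot, 20 mm above the fold, push its end
- gate (a point): where the bolt's 12 mm rod crosses the trough (jig 0, 30, 67 mm), through slots in both walls, 16 mm wide, above z 58 mm; feet slide past the slots. When the feet touch each other and the stop, the row (150 mm) ends at jig y +20 mm, 4 mm short of the rod; a foot further out blocks the rod. Keeper: steel block outside the tray-side wall, under the tray
- tray (a joint): tray, rad: 0 = level on its posts; up to 1.05 as its handle is lifted. Hinge: the trough's lip (jig x -40, z 85 mm), in the plane of the floor, which at 0.785 continues the trough wall. Floor 50 mm deep, jig y -122 to +78 mm, walls 13 mm high, open to the trough. Feet slide out at 0.3 to 0.5 rad. 0.3 kg; falls back if let go
- tray_handle (a point): middle of the tray's handle (level: jig -122, -22, 87 mm): round steel bar 10 mm thick, 94 mm clear, along jig y, 82 mm from the hinge line on the side away from the trough, 2 mm above the floor's plane; 24 mm of free space between bar and tray, free below. Pinch it from above; it turns between the fingers as the tray tips
- bolt (a joint): sliding bolt, m: 0 = drawn back; grows to 0.066 = fully home in the keeper, as it slides along the jig's -x. Stays where it is left; takes about 3 N. Starts between 0 and 0.004
- bolt_knob (a point): middle of the bolt's upright round black knob, 18 mm thick, 24 mm tall (12 mm above and below this point), on a 10 mm stem; drawn back at jig 108, 30, 103 mm, home at x 42. Moves with the bolt. Barrel block below it, its top 28 mm below this point; free space behind it (+x side) and above
- foot_short_c (a point): cabinet foot: closed square aluminium tube, 25 x 25 mm and 40 mm long, flush black plugs in its ends, 40 g give or take a third. Point at its centre, y along its length. It starts lying in the tray with its length roughly along the jig's y; the three feet swap places between episodes
- foot_mid_c (a point): cabinet foot: closed square aluminium tube, 25 x 25 mm and 50 mm long, flush black plugs in its ends, 50 g give or take a third. Point at its centre, y along its length. It starts lying in the tray with its length roughly along the jig's y; the three feet swap places between episodes
- foot_long_c (a point): cabinet foot: closed square aluminium tube, 25 x 25 mm and 60 mm long, flush black plugs in its ends, 60 g give or take a third. Point at its centre, y along its length. It starts lying in the tray with its length roughly along the jig's y; the three feet swap places between episodes
- plug_jar: small closed jar, 42 mm across and 50 mm tall, standing on the jig board; leave alone; origin at its underside
- bracket: small steel angle bracket, 40 x 30 x 40 mm, on the jig board; leave alone; origin at its underside
- tape_measure: tape measure, about 65 x 36 x 62 mm, on the bench; leave alone; origin at its underside
- cartridge: sealant cartridge standing on the bench, 48 mm across, 240 mm tall; leave alone; origin at its underside
- tile_offcut: offcut of white tile, 100 x 60 x 9 mm; leave alone; origin at its underside
Things that resemble listed ones, but are neither listed nor needed, are in the scene too. Leave any green look-alike of the part that bears foot_long_c alone.

How it is judged:
By the outcome, as a careful person would: the job done as asked, in the order asked, and still so for the second after the job is handed in, with the robot touching nothing.
It also fails if it takes over 54 s, if anything falls off the work surface, if the arm or the gripper's body presses on something with over 40 N, if the wrist force passes 120 N, or if a joint passes its speed limit or range.

### The arm

A 6-joint arm with a two-finger parallel gripper is mounted at the origin on the work surface. World frame = base frame: x ahead of the robot, y to its left, z up, the work surface at z = 0. Lengths are in m, angles in rad, forces in N, time in s.
With the tool pointing down it reaches from about 0.3 to 0.85 m from the base axis. Payload 5.4 kg.
Tool frame: the origin (TCP) lies midway between the tips of the shut fingers; the grasp point (between the pads) lies 19 mm behind it; z points along the fingers, y is the direction in which the jaws open and shut (so a half turn about z gives the same grasp; the last joint's range is limited). The gripper opens to 85 mm and grips with 20 to 120 N. Pads are 22 mm wide; open, the fingers measure 114 mm over their backs; the gripper's body (76 mm by 85 mm) begins 54 mm behind the grasp point. The pads swing forward as they close: fully open they stand 13 mm farther back than shut.
Start: joints at [-1.536, 0.158, 1.597, -0, 1.386, -0.21], TCP at [0.139, -0.558, 0.231] pointing down, gripper open.
Joint ranges: [-2.91, 2.91], [-0.94, 2.29], [0.18, 2.7], [-1.29, 4.43], [0.17, 2.64], [-3, 3]. Speed limits (rad/s): [2.57, 2.57, 3.14, 3.14, 3.14, 3.14].

### API

Orientations are given as a unit quaternion [x, y, z, w].
In Python, from station import arm gives the robot as it stands. Calls block until the motion is done:
- arm.move_pose(position, orientation): joint-space move of the TCP to a pose.
- arm.move_straight(position, rate=0.15, orientation=None, f_stop=None): straight line of the TCP; orientation=None keeps the orientation; rate is the mean speed in m/s. With f_stop (N) it stops when the force on the tool has changed by that much, and returns True; else False.
- arm.set_joints(angles): joint-space move.
- arm.move_gripper(opening, effort=None): opening from 0.0 (shut) to 1.0 (fully open); effort is the grip in N (None keeps the last); returns when the fingers have stopped.
- arm.sleep(seconds).
- arm.inverse_kinematics(position, orientation): joint angles nearest the present ones, or None.
- arm.state(): the state.
- arm.read_camera(name): name is "side" or "top"; returns (picture, depth): 400x640x3 uint8, red, green, blue; 400x640 float32, m along the optical axis (not along the pixel's ray), 0 where there is no reading.
- arm.calibration(name): a dict with "mtx" (3x3 intrinsics, pixels), "extrinsics" (4x4, takes a point from camera to world coordinates). Camera axes: x right, y down, z forward; pixel columns grow to the right and rows downward; lengths in m; the calibration is good to about 2 mm. A picture is of the moment at which its call begins. calibration takes no time and is no camera call.
A pose or a line that the arm cannot do raises arm.MotionError and nothing moves.
- arm.finish_job(): hands the job in, once; it reports no verdict.
Trained networks look in the newest picture that a camera, given by its name, has taken for a name from the list of things; names that differ only in an ending like _2 or _b are one class to them, and where a whole thing is asked for, a point or a joint stands for the part that bears it (a point fixed in the world has none). Each returns a list of dicts, best first, with "confidence" (0 to 1); they miss things now and then, are a little off and sometimes report something else, mostly with a low value. They report only what shows in the picture. A call takes as long as a camera call. They do not tell look-alikes from the thing itself.
- arm.recognise(camera, query): "extent" ([left, top, right, bottom] in pixels, round what is visible of it).
The state is a dict: "time": time; "joints": joint angles; "qvel": joint speeds; "effort": joint torques, N m; "tcp_pos": TCP position; "tool_rot": TCP orientation; "contact_force": force on the tool from outside, world axes, zero at the start; "moment": the same for the moment, N m; "finger_gap": opening from 0.0 (shut) to 1.0 (fully open).
Only numpy, scipy, OpenCV 4.12 (cv2) and the standard library are available. Lean on these libraries where they do the work, as an engineer would, in place of code of your own. Each camera call takes 0.05 s, during which the arm holds its last target.

## Working session

There is one attempt and no reset: what is moved stays moved. The work goes in short steps, each a Python script; the robot and the scene stay as the last script left them, time stands still between calls to the robot, and variables do not carry over. Pictures are saved under pics/ and viewed, and the job is handed in when it is done.

```bash
ls; mkdir -p pics
python3 - <<'E'
from station import arm
import cv2,numpy as np
for n in("top","side"):
    im,d=arm.read_camera(n); cv2.imwrite(f"pics/{n}0.png",im[:,:,::-1]); np.savez(f"{n}0.npz",im=im,d=d)
    c=arm.calibration(n); print(n,np.round(c["mtx"],1).tolist(),np.round(c["extrinsics"],3).tolist())
    for q in("jig","tray_handle","bolt_knob","foot_long_c","plug_jar"):
        print(q,[(np.round(r["extent"]).tolist(),round(r["confidence"],2)) for r in arm.recognise(n,q)][:5])
s=arm.state();print(s["time"],s["tcp_pos"],s["tool_rot"])
E
```

```text
pics
top [[395.9, 0.0, 312.9], [0.0, 395.9, 201.4], [0.0, 0.0, 1.0]] [[-0.008, -0.985, 0.171, 0.318], [-1.0, 0.013, 0.026, 0.01], [-0.028, -0.171, -0.985, 1.072], [0.0, 0.0, 0.0, 1.0]]
jig []
tray_handle [([330.0, 181.0, 411.0, 221.0], 0.87)]
bolt_knob [([351.0, 121.0, 365.0, 160.0], 0.68)]
foot_long_c [([379.0, 268.0, 404.0, 289.0], 0.83), ([266.0, 257.0, 287.0, 273.0], 0.77), ([353.0, 187.0, 380.0, 199.0], 0.75), ([346.0, 255.0, 364.0, 271.0], 0.68), ([418.0, 246.0, 437.0, 273.0], 0.59)]
plug_jar [([280.0, 174.0, 297.0, 189.0], 0.56), ([351.0, 120.0, 364.0, 158.0], 0.45)]
side [[505.0, 0.0, 322.6], [0.0, 505.0, 195.4], [0.0, 0.0, 1.0]] [[-0.992, -0.097, 0.084, 0.348], [-0.128, 0.759, -0.638, 1.011], [-0.002, -0.644, -0.765, 1.314], [0.0, 0.0, 0.0, 1.0]]
jig [([239.0, 142.0, 352.0, 251.0], 0.8)]
tray_handle [([302.0, 148.0, 343.0, 199.0], 0.65)]
bolt_knob [([263.0, 165.0, 274.0, 179.0], 0.63)]
foot_long_c [([374.0, 174.0, 391.0, 188.0], 0.74), ([313.0, 161.0, 326.0, 179.0], 0.67), ([366.0, 155.0, 379.0, 169.0], 0.61), ([362.0, 195.0, 375.0, 211.0], 0.51), ([357.0, 242.0, 376.0, 262.0], 0.49)]
plug_jar [([295.0, 220.0, 307.0, 241.0], 0.77), ([335.0, 120.0, 358.0, 138.0], 0.57)]
0.6 [ 0.13934786 -0.55782348  0.23132281] [ 9.92517257e-01  1.22104442e-01  1.13325464e-05 -1.25651547e-05]
```

View pics/top0.png

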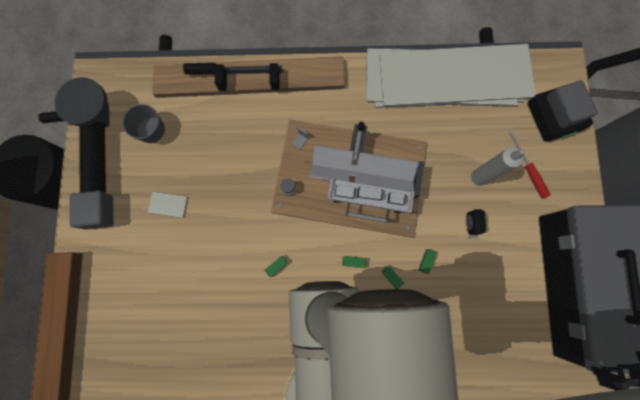

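View pics/side0.png

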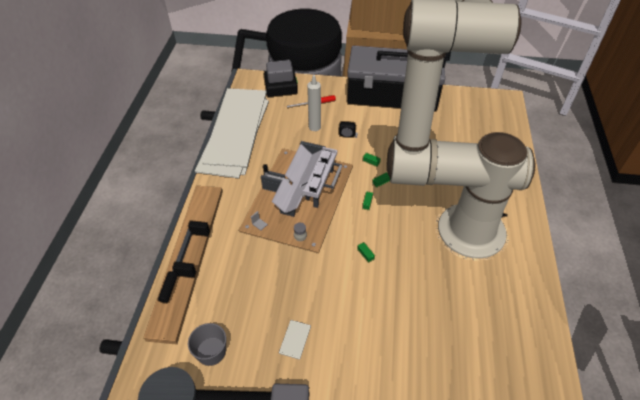

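Run:
```python
import cv2
a=cv2.imread("pics/top0.png")[100:250,260:440];cv2.imwrite("pics/topc.png",cv2.resize(a,None,fx=4,fy=4,interpolation=cv2.INTER_CUBIC))
a=cv2.imread("pics/side0.png")[120:270,220:380];cv2.imwrite("pics/sidec.png",cv2.resize(a,None,fx=4,fy=4,interpolation=cv2.INTER_CUBIC))
```

```text
(no output)
```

View pics/topc.png

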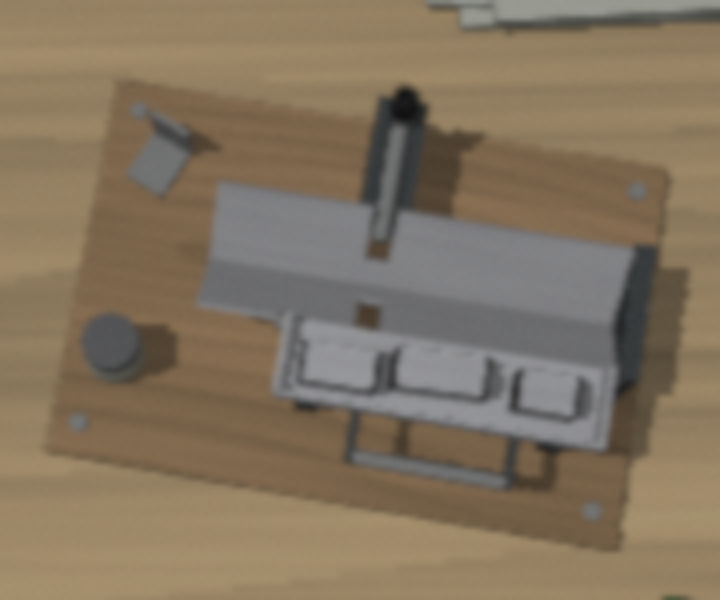

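View pics/sidec.png

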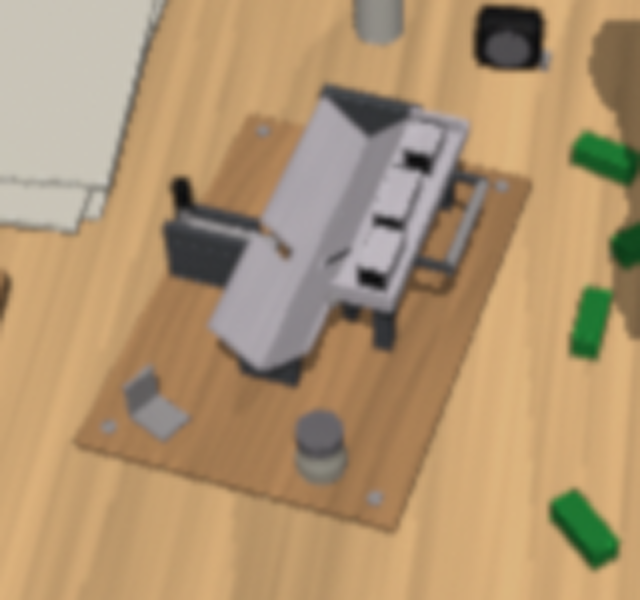

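```bash
cat > h.py <<'E'
from station import arm
import numpy as np, cv2, json, os
from scipy.spatial.transform import Rotation as R
def proj(n,P):
    c=arm.calibration(n);E=np.linalg.inv(np.array(c["extrinsics"]));p=np.atleast_2d(P)@E[:3,:3].T+E[:3,3];q=p@np.array(c["mtx"]).T;return q[:,:2]/q[:,2:]
def jw(P,pose=None):
    if pose is None: pose=json.load(open("pose.json"))
    x,y,a=pose[:3];P=np.atleast_2d(P)/1000.;c,s=np.cos(a),np.sin(a)
    return np.c_[x+c*P[:,0]-s*P[:,1],y+s*P[:,0]+c*P[:,1],P[:,2]]
E
python3 - <<'E'
from h import *
from scipy.optimize import least_squares
top=[((40,140,85),(314.5,145.8)),((-40,140,85),(309.5,176.2)),((108,30,115),(361,124.5)),((-122,25,87),(348.9,214.5)),((-122,-69,87),(386.8,220.6)),((40,-130,85),(418,162.5))]
side=[((40,140,85),(272.5,201.8)),((0,140,45),(285.5,212.5)),((108,30,115),(265.3,165.8)),((-122,25,87),(333,186)),((-122,-69,87),(340.3,165.9))]
def f(p):
    return np.r_[(proj("top",jw([a for a,_ in top],p))-[b for _,b in top]).ravel(),(proj("side",jw([a for a,_ in side],p))-[b for _,b in side]).ravel()]
r=least_squares(f,[.45,-.1,-.1],loss="soft_l1");print(r.x);print(np.round(f(r.x).reshape(-1,2),1).tolist())
json.dump(list(r.x),open("pose.json","w"))
for n in("top","side"):
    im=cv2.imread(f"pics/{n}0.png")
    x0,y0=(260,100) if n=="top" else (220,120)
    im=cv2.resize(im[y0:y0+150,x0:x0+180],None,fx=4,fy=4,interpolation=cv2.INTER_CUBIC)
    for a,b in [((40,140,85),(40,-130,85)),((0,140,45),(0,-130,45)),((-40,140,85),(-40,-130,85)),((-122,25,87),(-122,-69,87)),((108,30,91),(108,30,115)),((0,30,67),(0,30,67)),((-40,78,98),(-90,78,98)),((-40,-122,98),(-90,-122,98))]:
        q=((proj(n,jw([a,b]))-[x0,y0]+.5)*4).astype(int);cv2.line(im,tuple(map(int,q[0])),tuple(map(int,q[1])),(0,0,255),1);cv2.circle(im,tuple(map(int,q[0])),3,(0,255,0),1)
    cv2.imwrite(f"pics/fit_{n}.png",im)
E
```

```text
[ 0.57105786 -0.10041532 -0.17333989]
[[-0.2, 0.8], [-0.3, 0.0], [0.3, -0.6], [0.0, 0.1], [-0.5, 0.0], [0.4, -0.1], [0.4, -0.4], [0.1, -0.3], [-0.6, 0.1], [-0.4, 0.1], [0.3, -0.0]]
```

View pics/fit_top.png

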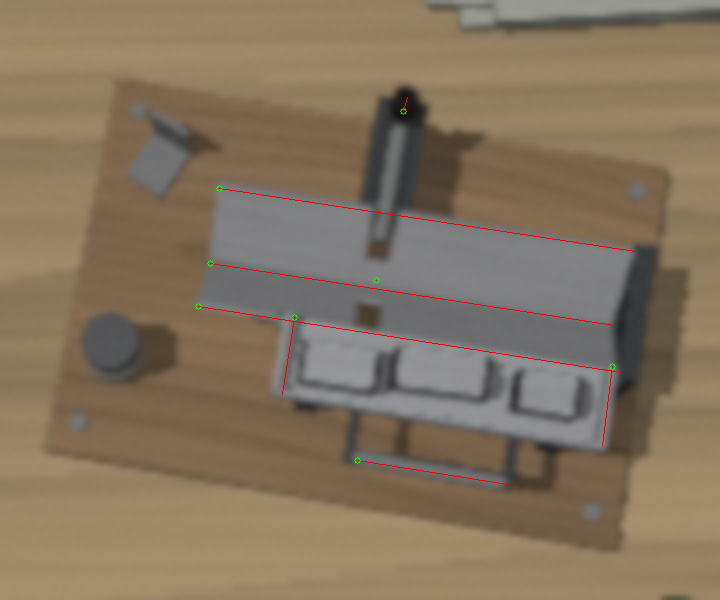

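View pics/fit_side.png

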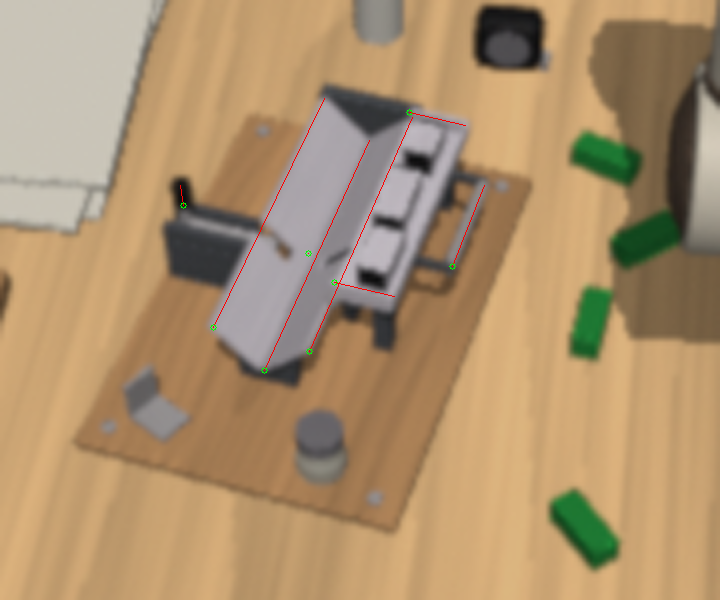

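```bash
cat >> h.py <<'E'
def quat(k=0):
    a=json.load(open("pose.json"))[2]; phi=(a+np.pi/2)/2+k*np.pi/2
    return [np.cos(phi),np.sin(phi),0,0]
E
python3 - <<'E'
from h import *
def dn(P): return jw(P)[0]
for k in (0,1,-1):
    q=quat(k);print(k,np.round(R.from_quat(q).as_matrix(),2)[:,1])
    for P in [(-122,-22,150),(-122,-22,72),(-97,-22,130),(0,110,150),(0,110,65),(0,30,65),(150,30,140),(150,30,97)]:
        j=arm.inverse_kinematics(list(dn(P)),q);print(P,None if j is None else np.round(j,2))
E
```

```text
0 [ 0.99 -0.17  0.  ]
(-122, -22, 150) [-0.49 -0.07  2.   -0.    1.21 -0.31]
(-122, -22, 72) [-0.49  0.05  2.05 -0.    1.04 -0.31]
(-97, -22, 130) [-0.47  0.03  1.95 -0.    1.17 -0.3 ]
(0, 110, 150) [-0.19  0.27  1.63 -0.    1.24 -0.02]
(0, 110, 65) [-0.19  0.38  1.68 -0.    1.08 -0.02]
(0, 30, 65) [-0.33  0.36  1.71 -0.    1.07 -0.16]
(150, 30, 140) [-0.3   0.63  1.18 -0.    1.34 -0.12]
(150, 30, 97) [-0.3   0.67  1.2  -0.    1.27 -0.12]
1 [-0.99  0.17  0.  ]
(-122, -22, 150) [-0.49 -0.07  2.   -0.    1.21  2.83]
(-122, -22, 72) [-0.49  0.05  2.05 -0.    1.04  2.83]
(-97, -22, 130) [-0.47  0.03  1.95 -0.    1.17  2.84]
(0, 110, 150) None
(0, 110, 65) None
(0, 30, 65) [-0.33  0.36  1.71 -0.    1.07  2.98]
(150, 30, 140) None
(150, 30, 97) None
-1 [-0.99  0.17  0.  ]
(-122, -22, 150) [-0.49 -0.07  2.   -0.    1.21  2.83]
(-122, -22, 72) [-0.49  0.05  2.05 -0.    1.04  2.83]
(-97, -22, 130) [-0.47  0.03  1.95 -0.    1.17  2.84]
(0, 110, 150) None
(0, 110, 65) None
(0, 30, 65) [-0.33  0.36  1.71 -0.    1.07  2.98]
(150, 30, 140) None
(150, 30, 97) None
```

Run:
```python
from h import *
q=quat()
arm.move_pose(list(jw((-122,-22,160))[0]),q)
arm.move_gripper(0.24,30)
print(arm.state()["time"],arm.state()["finger_gap"])
c=arm.move_straight(list(jw((-122,-22,72))[0]),rate=0.12,f_stop=6)
s=arm.state();print(c,s["time"],s["tcp_pos"],jw((-122,-22,72))[0],s["contact_force"])
for n in("top","side"):
    im,d=arm.read_camera(n); x0,y0=(300,130) if n=="top" else (240,80)
    cv2.imwrite(f"pics/{n}1.png",cv2.resize(im[y0:y0+140,x0:x0+160,::-1],None,fx=4,fy=4,interpolation=cv2.INTER_CUBIC))
```

```text
3.2333 0.2348034963432452
False 4.1167 [ 0.44769867 -0.101357    0.07270266] [ 0.44709172 -0.10104391  0.072     ] [-0.0694224  -0.18619316 -0.01228825]
```

View pics/side1.png

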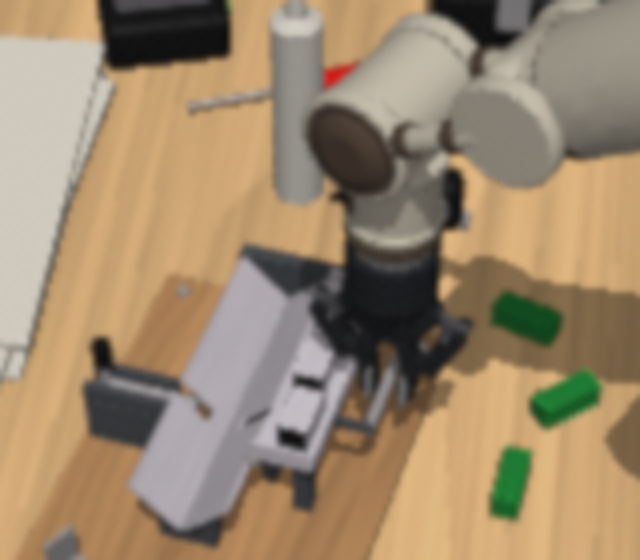

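View pics/top1.png

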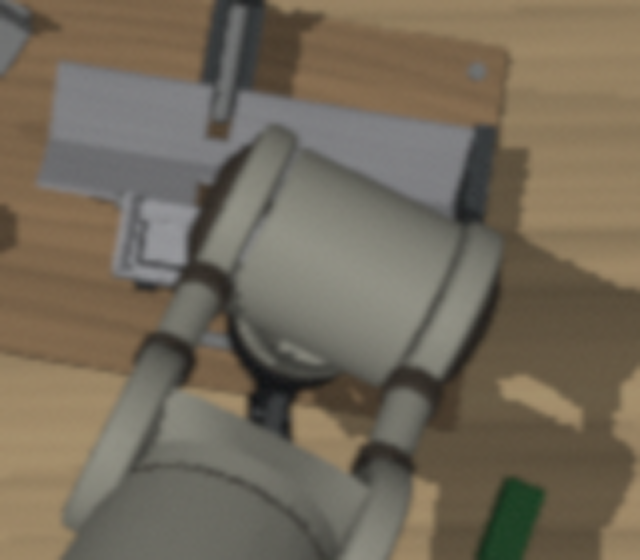

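Side crop: the fingers straddle the handle bar at about (385, 390), with no contact force. The top view is hidden by the wrist. Next I grip and lift in arc steps.

```bash
cat >> h.py <<'E'
def bar(t): return np.array([-40-82*np.cos(t)+2*np.sin(t),-22,85+82*np.sin(t)+2*np.cos(t)])
def shot(n,tag,x0,y0,w=160,h=140):
    im,d=arm.read_camera(n);cv2.imwrite(f"pics/{tag}.png",cv2.resize(im[y0:y0+h,x0:x0+w,::-1],None,fx=4,fy=4,interpolation=cv2.INTER_CUBIC))
E
python3 - <<'E'
from h import *
arm.move_gripper(0.0,30)
s=arm.state();print(s["time"],s["finger_gap"],s["tcp_pos"],s["contact_force"])
if s["finger_gap"]>0.05:
    p0=np.array(s["tcp_pos"]); b0=jw(bar(0))[0]
    for t in (0.12,0.25,0.35,0.45,0.55):
        arm.move_straight(list(p0+jw(bar(t))[0]-b0),rate=0.05)
        s=arm.state();print(t,s["time"],s["finger_gap"],np.round(s["contact_force"],1),np.round(s["tcp_pos"],3))
    shot("side","side2",240,80)
    shot("top","top2",300,130)
E
```

```text
4.4667 0.09995731578868818 [ 0.44905109 -0.10166303  0.0731542 ] [ 4.81523089 -0.15450888 -1.39706046]
0.12 4.8417 0.10207826850025228 [ 2.2  0.2 -3. ] [ 0.45  -0.102  0.083]
0.25 5.2083 0.09932343166990504 [ 0.  -0.5 -2.9] [ 0.452 -0.102  0.093]
0.35 5.525 0.09900732237661235 [-3.  -0.3 -2. ] [ 0.454 -0.103  0.101]
0.45 5.8417 0.10229995870154994 [-7.1 -0.7  0.8] [ 0.457 -0.103  0.109]
0.55 6.1583 0.10404768700472204 [-7.4 -1.1  1.8] [ 0.461 -0.104  0.116]
```

View pics/side2.png

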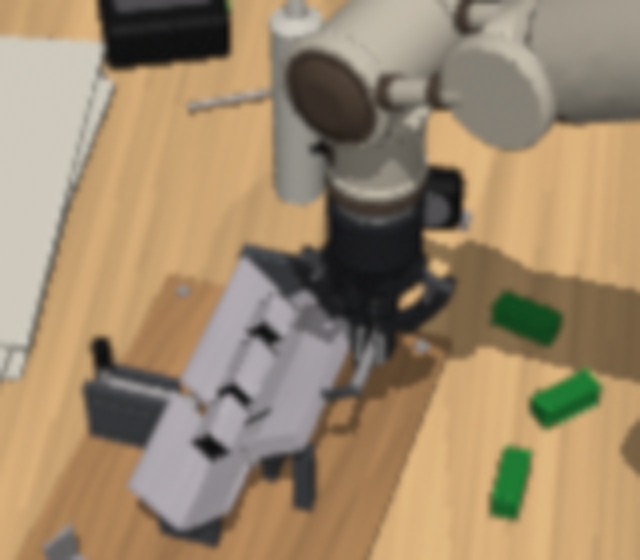

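Side crop: the feet lie in line in the trough at about (270, 320), (235, 385) and (215, 435), and the tray is empty. I'll lower it level, let go and look.

Run:
```python
from h import *
q=quat()
p0=np.array([0.44905109,-0.10166303,0.0731542]); b0=jw(bar(0))[0]
for t in (0.65,0.55,0.4,0.25,0.12,0.04,0.0):
    arm.move_straight(list(p0+jw(bar(t))[0]-b0-[0,0,0.0007 if t==0 else 0]),rate=0.06)
s=arm.state();print(s["time"],s["finger_gap"],np.round(s["contact_force"],1),np.round(s["tcp_pos"],4))
arm.move_gripper(0.22)
s=arm.state();print(s["time"],np.round(s["contact_force"],1),np.round(s["tcp_pos"],4))
p=np.array(s["tcp_pos"]);arm.move_straight([p[0],p[1],0.17],rate=0.15,f_stop=8)
arm.move_pose(list(jw((0,115,170))[0]),q)
arm.move_gripper(0.0)
s=arm.state();print(s["time"],np.round(s["contact_force"],1))
shot("side","side3",240,80); shot("top","top3",280,100)
for n in("side",): print([(np.round(r["extent"]).tolist(),round(r["confidence"],2)) for r in arm.recognise(n,"foot_long_c")])
```

```text
8.375 0.0989598355511481 [-5.9 -0.1  2.6] [ 0.4492 -0.1016  0.0731]
8.6417 [ 0.4  0.3 -0.6] [ 0.4502 -0.102   0.0733]
10.525 [ 0.1 -0.1  0. ]
[([364.0, 154.0, 378.0, 168.0], 0.74), ([375.0, 173.0, 390.0, 187.0], 0.69), ([362.0, 193.0, 378.0, 210.0], 0.52), ([359.0, 240.0, 375.0, 265.0], 0.48)]
```

View pics/side3.png

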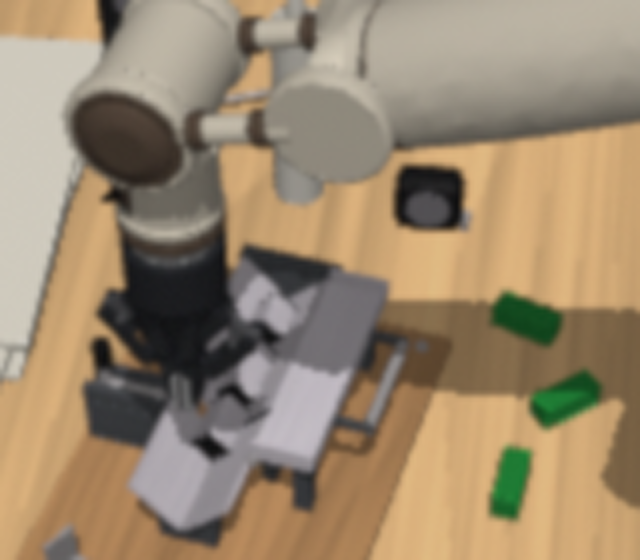

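View pics/top3.png

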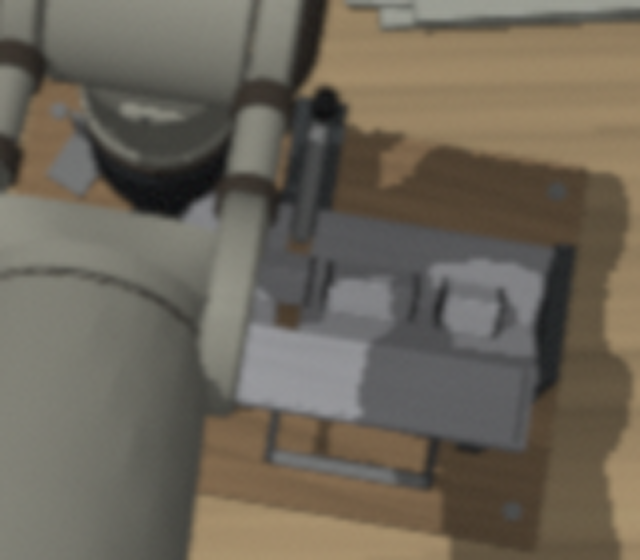

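Run:
```python
from h import *
c=arm.move_straight(list(jw((0,115,66))[0]),rate=0.12,f_stop=6)
s=arm.state();print(c,s["time"],np.round(s["contact_force"],1),np.round(s["tcp_pos"],4),jw((0,115,66))[0])
if not c:
    c=arm.move_straight(list(jw((0,22,66))[0]),rate=0.03,f_stop=5)
    s=arm.state();a=json.load(open("pose.json"));d=np.array(s["tcp_pos"][:2])-a[:2]
    print(c,s["time"],np.round(s["contact_force"],1),"jig",d@[np.cos(a[2]),np.sin(a[2])],d@[-np.sin(a[2]),np.cos(a[2])])
    shot("side","side4",240,80); shot("top","top4",280,100)
```

```text
False 11.6917 [ 0.1 -0.1 -0.3] [0.5917 0.0128 0.067 ] [0.59089228 0.01286131 0.066     ]
True 14.1417 [1.1 0.7 0.6] jig -0.00044195045351049043 0.031226036789089945
```

View pics/side4.png

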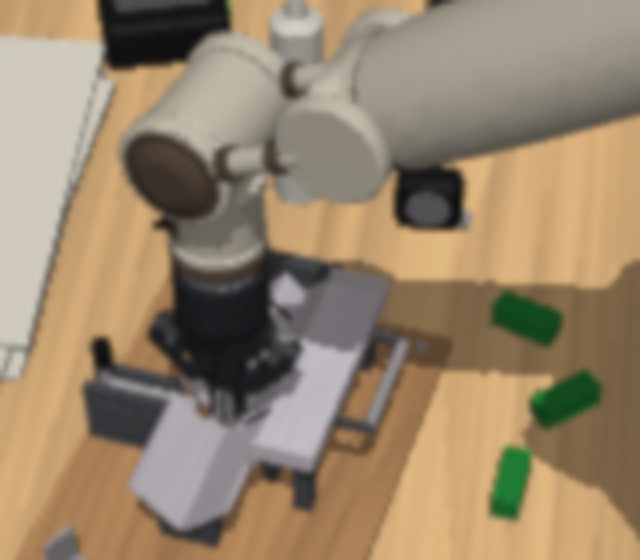

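View pics/top4.png

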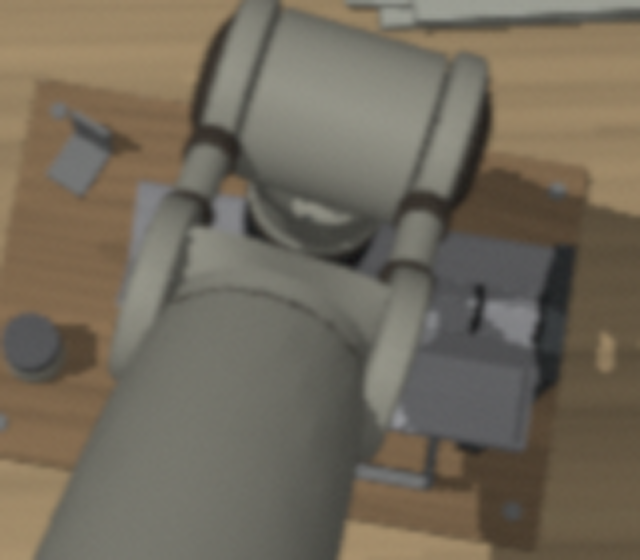

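Run:
```python
from h import *
a=json.load(open("pose.json"))
def jy():
    s=arm.state();d=np.array(s["tcp_pos"][:2])-a[:2]
    return round(s["time"],2),np.round(s["contact_force"],1),np.round(1000*d@[np.cos(a[2]),np.sin(a[2])],1),np.round(1000*d@[-np.sin(a[2]),np.cos(a[2])],2)
print(arm.move_straight(list(jw((0,22,66))[0]),rate=0.015,f_stop=7),jy())
# back off and clear
arm.move_straight(list(jw((0,50,66))[0]),rate=0.06)
arm.move_straight(list(jw((0,60,170))[0]),rate=0.2);print(jy())
arm.move_pose(list(jw((145,30,170))[0]),quat());print(jy())
shot("side","side5",240,80); shot("top","top5",280,100)
```

```text
True (14.53, array([ 1.2,  0.9, -0.2]), np.float64(-1.5), np.float64(31.28))
(15.67, array([-0.1,  0.8, -0. ]), np.float64(-0.7), np.float64(59.86))
(16.31, array([-1.3, -0.1,  0.6]), np.float64(143.6), np.float64(30.13))
```

View pics/side5.png

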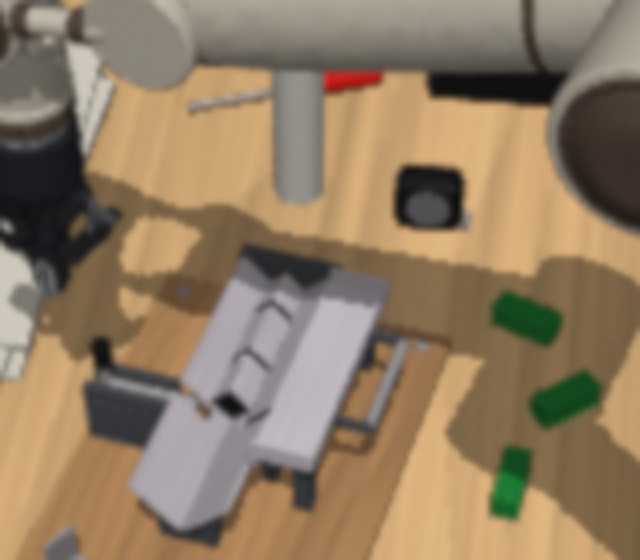

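View pics/top5.png

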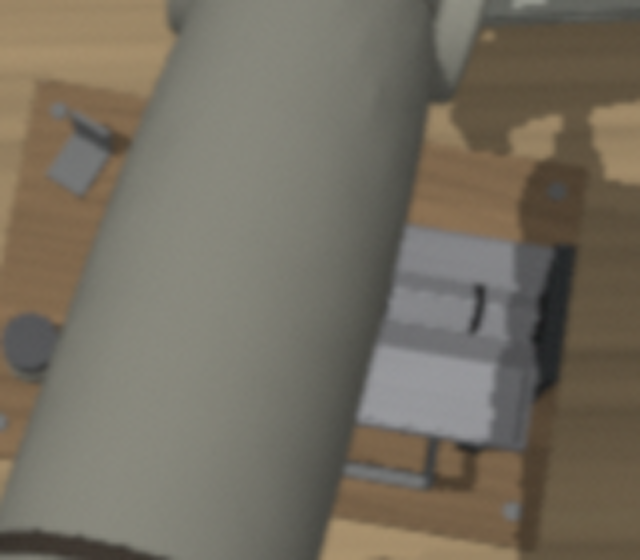

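Side crop: the three feet are end to end from the stop at (285, 265). The last end is at (232, 405), just short of the slots, and the tray is level. Next is the bolt.

Run:
```python
from h import *
a=json.load(open("pose.json"))
print("row-end corners expected (crop px):",np.round((proj("side",jw([(-12.5,20,82.5),(12.5,20,82.5),(0,20,57)]))-[240,80]+.5)*4))
def jy():
    s=arm.state();d=np.array(s["tcp_pos"][:2])-a[:2]
    return round(s["time"],2),np.round(s["contact_force"],1),np.round(1000*d@[np.cos(a[2]),np.sin(a[2])],1),np.round(1000*d@[-np.sin(a[2]),np.cos(a[2])],2),round(s["tcp_pos"][2],4)
arm.move_pose(list(jw((150,30,150))[0]),quat())
c=arm.move_straight(list(jw((150,30,97))[0]),rate=0.1,f_stop=8);print(c,jy())
if not c:
    print(arm.move_straight(list(jw((50,30,97))[0]),rate=0.04,f_stop=14),jy())
    shot("side","side6",240,80)
```

```text
row-end corners expected (crop px): [[246. 396.]
 [217. 389.]
 [233. 413.]]
False (17.34, array([-0. , -0.6,  1.1]), np.float64(150.1), np.float64(29.96), np.float64(0.097))
True (19.22, array([ 3.6, -1.1, -0.2]), np.float64(67.1), np.float64(30.07), np.float64(0.0976))
```

View pics/side6.png

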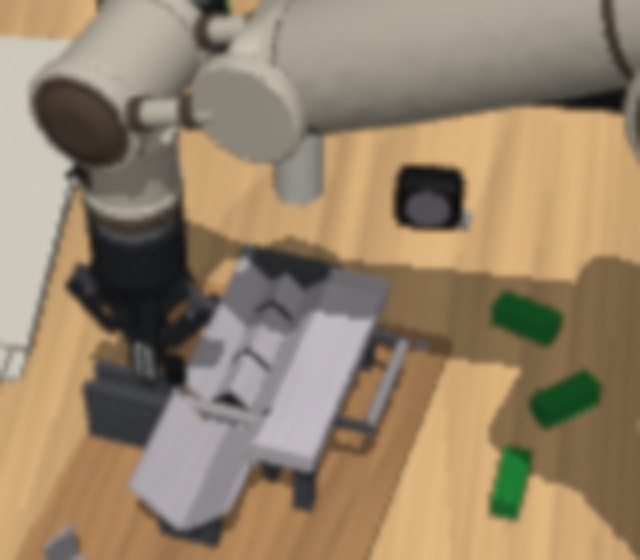

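Run:
```python
from h import *
a=json.load(open("pose.json"))
def jy():
    s=arm.state();d=np.array(s["tcp_pos"][:2])-a[:2]
    return round(s["time"],2),np.round(s["contact_force"],1),np.round(1000*d@[np.cos(a[2]),np.sin(a[2])],1),np.round(1000*d@[-np.sin(a[2]),np.cos(a[2])],2),round(s["tcp_pos"][2],4)
print(arm.move_straight(list(jw((50,30,97))[0]),rate=0.02,f_stop=22),jy())
print(arm.move_straight(list(jw((50,30,97))[0]),rate=0.02,f_stop=22),jy())
arm.move_straight(list(jw((95,30,97))[0]),rate=0.08)
arm.move_straight(list(jw((110,30,200))[0]),rate=0.2)
j=list(arm.state()["joints"]); j[0]+=0.75; arm.set_joints(j)
print(jy())
for n in("side","top"):
    shot(n,n+"7",*((240,100) if n=="side" else (280,100)))
    print(n,[(np.round(r["extent"]).tolist(),round(r["confidence"],2)) for r in arm.recognise(n,"bolt_knob")])
    print(np.round(proj(n,jw([(42,30,115),(42,30,91),(0,30,67)])),1).tolist())
```

```text
True (19.71, array([ 4.3,  0.3, -1. ]), np.float64(67.3), np.float64(30.04), np.float64(0.0983))
True (20.16, array([ 4.5, -0.7, -0.9]), np.float64(67.5), np.float64(29.9), np.float64(0.099))
(23.16, array([ 0.6,  0.1, -0.2]), np.float64(-95.1), np.float64(490.73), np.float64(0.1985))
side [([281.0, 169.0, 305.0, 186.0], 0.47)]
[[283.7, 170.3], [284.2, 175.3], [296.6, 183.0]]
top [([328.0, 179.0, 414.0, 222.0], 0.74), ([349.0, 146.0, 361.0, 180.0], 0.67)]
[[357.5, 148.7], [356.7, 151.5], [353.6, 169.6]]
```

View pics/side7.png

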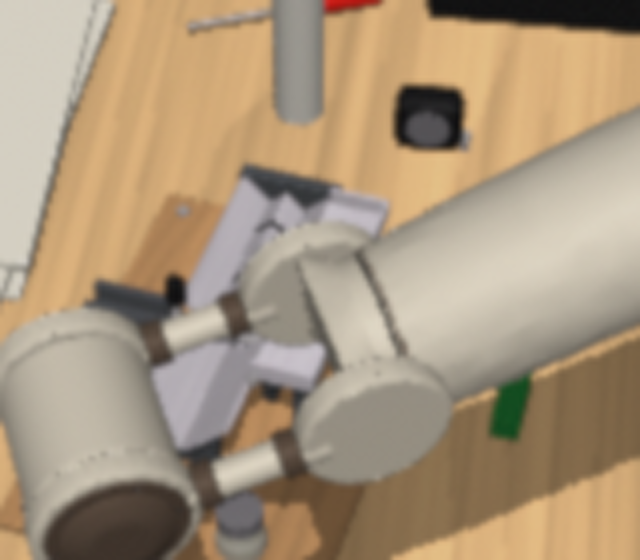

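View pics/top7.png

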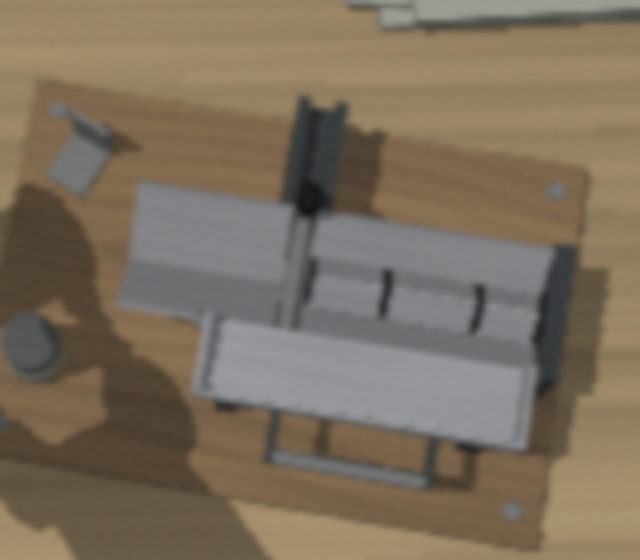

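Run:
```python
from h import *
from scipy.optimize import least_squares
im1,d1=arm.read_camera("top"); np.savez("top8.npz",im=im1,d=d1)
im0=np.load("top0.npz")["im"]
def cen(im,s):
    c=proj("top",jw((108-s,30,110)))[0];u,v=map(int,np.round(c));g=im[v-6:v+7,u-6:u+7].max(2).astype(float)
    w=np.clip(60-g,0,None);V,U=np.mgrid[v-6:v+7,u-6:u+7];print(np.round(g).astype(int)[:, ::1].tolist() if 0 else "",c,(w*U).sum()/w.sum(),(w*V).sum()/w.sum())
cen(im0,0);cen(im1,66)
for im,n in((im0,"k0"),(im1,"k1")):
    cv2.imwrite(f"pics/{n}.png",cv2.resize(im[110:185,335:375,::-1],None,fx=8,fy=8,interpolation=cv2.INTER_NEAREST))
a=np.hstack([cv2.imread("pics/k0.png"),cv2.imread("pics/k1.png")]);cv2.imwrite("pics/k.png",a)
# edge fit: trough/board registration shift between pics
```

```text
[361.07486946 124.64977131] 360.94596199524943 126.86342042755345
 [357.28645728 149.3094544 ] 357.1504329004329 148.71212121212122
```

View pics/k.png

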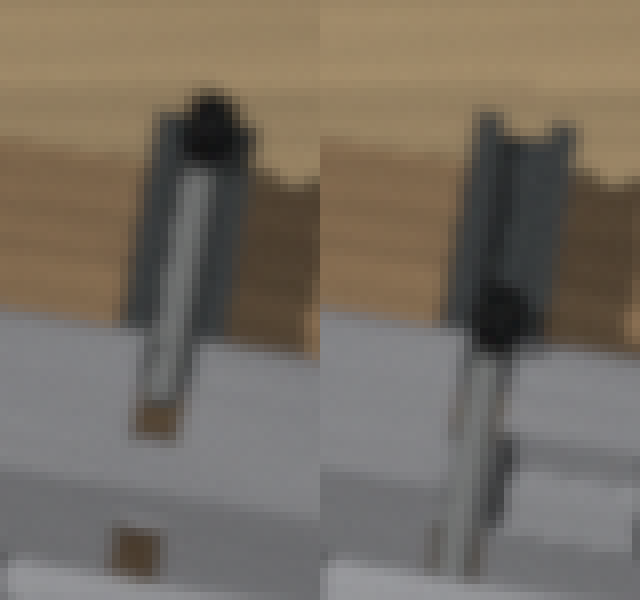

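Run:
```python
from h import *
arm.finish_job(); print(arm.state()["time"])
```

```text
the job is handed in; nothing more can be done
the job is handed in; nothing more can be done
```

The three feet are in the trough, pushed up against the end stop, and the bolt is across behind the last one. I handed the job in at about 23 s of robot time, with the arm clear of everything.

I tipped the tray to about 0.65 rad by its handle and lowered it level again. I then pushed the feet along the fold with the shut fingertips and slid the bolt home by its knob.

**Feet:** The row came up solid twice, at 5 N and then 7 N, with the finger centre at jig y 31.2–31.3 mm. That puts the row's end at about 20 mm, as expected. In the pictures the feet touch end to end and reach the stop, lying flat side up.

**Bolt:** The knob stopped dead on three pushes (14, 22 and 22 N), with no further travel. In the top view it moved about 64 mm, which fits a start about 2 mm in and an end at the 66 mm home position. The finger stopped about 1.7 mm short of the position I had worked out. I put that down to pose error and finger thickness, and I could not see into the keeper to check.

**Rest of the bench:** The tray is level. The bracket, jar, tape measure, cartridge and the green look-alikes looked unmoved in the pictures where they showed. I did not check the tile offcut again after the first pictures.

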